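# Switch on the bottle labeller under its guard

### The arm

A 6-joint arm with a two-finger parallel gripper is mounted at the origin on the work surface. World frame = base frame: x ahead of the robot, y to its left, z up, the work surface at z = 0. Lengths are in m, angles in degrees, forces in N, time in s.
With the tool pointing down it reaches from about 0.425 to 0.95 m from the base axis. Payload 3.5 kg.
Tool frame: the origin (TCP) lies between the finger pads; the fingertips stand 14 mm ahead of it and the grasp point (between the pads) lies 5 mm behind it (nose_length is the distance from the TCP to the fingertips, in m); z points along the fingers, y is the line along which they close (so a half turn about z gives the same grasp; the last joint's range is limited). The gripper opens to 85 mm and grips with 20 to 120 N. Pads are 22 mm wide; open, the fingers measure 114 mm over their backs; the gripper's body (76 mm by 85 mm) begins 54 mm behind the grasp point. The pads swing forward as they close: fully open they stand 13 mm farther back than shut.
Start: joints at [64.286, 16.404, 90.338, -0, 73.258, -8.594], TCP at [0.199, 0.645, 0.245] pointing down, gripper open.
Joint ranges: [-158.93, 158.93], [-51.34, 127.21], [12.03, 142.37], [-87.48, 267.48], [13.55, 161.25], [-162.69, 162.69]. Speed limits (degrees/s): [159.86, 159.86, 180, 180, 180, 180].

### API

Orientations are given as [roll, pitch, yaw] about the fixed x, y, z axes, in that order (R = Rz(yaw) Ry(pitch) Rx(roll)).
In Python, from station import * gives the robot as it stands. The module is installed in compiled form; this text tells all that it offers.
- The arm moves only by the tool servo_tool, never from a script. Its argument "rows" is a list of rows, each a list of 2 entries, a list of its own where there are three numbers: the shift along the tool's x, y, z in cm, then the turn, a rotation vector about the tool's x, y, z in rad. In form: [[[dx, dy, dz], [wx, wy, wz]], ...]. A call has 1 to 12 rows; each row shifts and turns the commanded pose from where the row before left it, along the tool's axes as they then stand; what a row does not reach is not made up. A row lasts 1/10 s, in which the tool goes at most 50 mm and 8.59 degrees, less where a joint would pass 70% of its speed; a pose out of reach is approached as far as the arm can. A call is refused whole if a number of a shift passes 5 or a number of a turn 0.15, either way. A call with a gripper value outside its range is refused whole. "fingers" is the finger opening in cm, from 0 to 8.54, set as the call begins (left out, the last holds). The fingers move at their own pace and stop on an object; "force" is the grip in N (left out, the last holds). Time passes only in rows, so rows that do not move let the fingers close. It gives the time, the measured TCP pose, the force, the opening and the grip force at its end, in the units of the state.
- get_state(): the state, without advancing time (a new reading comes with each control period).
- grab_frame(name): name is "scene" or "top" or "wrist"; returns (picture, depth): 400x640x3 uint8, red, green, blue; 400x640 float32, m along the optical axis (not along the pixel's ray), 0 where there is no reading.
- calibration(name): a dict with "K" (3x3 intrinsics, pixels), "distortion" ([k1, k2, p1, p2, k3] as OpenCV has them; the pictures are not rectified), "rvec" (rotation vector, rad) and "tvec" (3), from world to camera coordinates, as OpenCV has them. Camera axes: x right, y down, z forward; pixel columns grow to the right and rows downward; lengths in m; the calibration is good to about 2 mm. A picture is of the moment at which its call begins: read the wrist's pose just before it. calibration takes no time and is no camera call; for the wrist camera it gives the pose at the moment of the call.
- job_done(): hands the job in; it is judged then, once.
The state is a dict: "time": time; "joint_pos": joint angles; "dq": joint speeds; "joint_efforts": joint torques, N m; "position": TCP position; "tool_rot": TCP orientation; "ft_force": force on the tool from outside, world axes, zero at the start; "torque": the same for the moment, N m; "grip_width": finger opening in m; "grasp_force": force on a finger pad.
Only numpy, scipy, OpenCV 4.12 (cv2) and the standard library are available. Lean on these libraries where they do the work, as an engineer would, in place of code of your own. Each camera call takes 0.05 s, during which the arm holds its last target. There are 200 camera calls.

### The job

Switch the bottle labeller on: lift the clear hinged guard at its front with a fingertip under the orange lip, and with the guard held up flip the red toggle beneath it all the way over to the far, green-marked side, then take the finger away so that the guard drops fully shut over the switch. Nothing needs to be gripped; leave the bottle, the jar, the tub and the cap tin standing where they are.

Things in the scene. Friction and masses are not known exactly. Their poses are not given: they have to be found in the camera images.
- labeller: White bottle-labelling machine, fixed, 220 (x) x 240 (y) x 100 mm; flat top (deck) at 100 mm. Origin: centre of its underside, on the table. Its -x is the front, with the guard's lip, and looks roughly to the robot's right; +x the far side; z up. Behind the guard on the deck: two rollers (tops 37 mm above deck, x 49 to 109, y -105 to 35 mm) and a label reel (70 wide, 75 high, at x 75, y 80 mm).
- guard_hinge (a point): The middle of the guard's hinge axle, which runs along the labeller's y, 4 mm above the deck, 18 mm in front of the labeller's origin. Axes as the labeller's.
- guard (a joint): Guard angle, rad: 0 shut, grows as its front rises; stop at 1.3, short of upright, so it falls shut when let go; no spring. A hood of clear plastic with orange edges, about 70 g, 95 mm from hinge to front wall, 92 wide, 46 high, 3 mm walls, open below, covering the whole switch. Shut, its front wall is 3 mm ahead of the labeller's front face, its lower rim 4 mm above the deck.
- guard_lip (a point): Middle of the outer edge of the guard's orange lip (moves with it), shut: 115 mm in front of the hinge, 16 mm above it. The lip, 92 mm wide, 4 thick, slopes up to here at 40 degrees from the front wall's foot (95 mm before the hinge). Free air below it: a finger leaning 45 degrees, tip ahead and down, can raise it from beneath and go on inwards, the guard resting on its upper side.
- switch (a joint): Angle of the toggle, rad: 0 off (leaning 0.45 rad to the front), 0.9 on (leaning 0.45 rad to the far side, its stop). It may start a little above 0. It moves with under 1 N at its tip and stays where it is left.
- switch_tip (a point): Centre of the toggle's end. Lever 40 mm long, its upper 20 mm a red head 11 thick, 22 wide. Pivot 42 mm in front of the hinge, at hinge height, midway across the guard, axis along the labeller's y. Off: this point is 59 mm in front of the hinge, 36 above it; on: 25 mm in front, 36 above.
- glass_bottle: Bystander: empty glass bottle, 66 mm wide, 180 mm high, standing on the table beside or behind the labeller. Origin: centre of its underside.
- sauce_jar: Bystander: lidded jar, 60 mm wide, 85 mm high, standing on the table beside or behind the labeller. Origin: centre of its underside.
- tub: Bystander: white plastic tub with a black lid, 88 mm wide, 101 mm high, on the table beside or behind the labeller. Origin: centre of its underside.
- cap_tin: Bystander: steel tin, 40 mm wide, 35 mm high, standing on the labeller's deck to the guard's left (+y). Origin: centre of its underside.

How it is judged (in metres and radians):
On the way, in this order (a step that is already met when the one before it is completed fails the run):
1. the guard is lifted while the toggle is still off (value of joint guard above 0.3 rad and value of joint switch below 0.3 rad), for 0.05 s.
2. the toggle is flipped on while the guard is up (value of joint guard above 0.2 rad and value of joint switch above 0.75 rad), for 0.05 s.
At the end, for the whole second after the job is handed in: The toggle is on (above 0.75 rad of 0.9), the guard has dropped shut over it (below 0.04 rad) and is at rest, and the bottle, jar, tub and tin stand upright within 20 mm of where they were (value of joint guard below 0.04 rad and velocity of joint guard below 0.05 rad/s and value of joint switch above 0.75 rad and distance of each of glass_bottle, sauce_jar, tub, cap_tin from where it was at the start of the episode below 0.02 m and angle between each of glass_bottle, sauce_jar, tub, cap_tin's own z axis and vertical below 0.1 rad); the robot touches nothing.
It fails at once if the bottle, jar, tub or tin is lifted, carried, pushed aside or tipped over (distance of any of glass_bottle, sauce_jar, tub, cap_tin from where it was at the start of the episode above 0.03 m or angle between any of glass_bottle, sauce_jar, tub, cap_tin's own z axis and vertical above 0.5 rad).
It also fails if it takes over 29 s, if anything falls off the work surface, if the arm or the gripper's body presses on something with over 40 N, if the wrist force passes 120 N, or if a joint passes its speed limit or range.

## Working session

There is one attempt and no reset: what is moved stays moved. The work goes in short steps, Python scripts to look and compute and a tool call to move; the robot and the scene stay as the last step left them, time stands still between calls to the robot, and variables do not carry over. Pictures are saved under pics/ and viewed, at most 10 in all, crops included, and the job is handed in when it is done.

Besides the shell and the picture viewer there is one more tool, called after "Call:" in YAML: its name, and indented under it one key for each argument. servo_tool: Moves the arm, as the interface text tells. Its arguments: {"type":"object","properties":{"rows":{"type":"array","items":{"type":"array"}},"fingers":{"type":"number"},"force":{"type":"number"}},"required":["rows"]}

```bash
mkdir -p pics
python3 - <<'E'
from station import *
import cv2,numpy as np
s=get_state();print(s)
for n in("scene","top"):
    im,d=grab_frame(n);np.savez(f"{n}.npz",im=im,d=d);c=calibration(n);print(n,c)
    cv2.imwrite(f"pics/{n}.png",im[:,:,::-1])
E
```

```text
{'time': 0.0, 'joint_pos': array([ 6.42860267e+01,  1.64542880e+01,  9.04208807e+01,  8.06145664e-04,
        7.32600819e+01, -8.59581080e+00]), 'dq': array([ 0.01881717, -0.01828162, -0.04233957,  0.06382981,  0.04523002,
        0.05106061]), 'joint_efforts': array([-7.38932267e-04, -4.06002867e+01, -2.92613411e+01, -2.08182000e-04,
        5.91886041e-03, -3.87788063e-06]), 'position': array([0.19839624, 0.64454049, 0.2439555 ]), 'tool_rot': array([-1.79866384e+02, -2.09777068e-02,  1.62881580e+02]), 'ft_force': array([-0.28071686, -0.41317409,  0.36687485]), 'torque': array([-0.01737525,  0.03737263, -0.02336274]), 'grasp_force': 0.0, 'grip_width': 0.08521521165800375}
scene {'K': array([[387.96957276,   0.        , 316.08358608],
       [  0.        , 387.96957276, 201.13652131],
       [  0.        ,   0.        ,   1.        ]]), 'distortion': array([-0.06030208,  0.        ,  0.        ,  0.        ,  0.        ]), 'rvec': array([ 1.33070253,  2.1107379 , -0.97338225]), 'tvec': array([ 0.14538853, -0.3155198 ,  1.39689529])}
top {'K': array([[421.15338508,   0.        , 321.05904508],
       [  0.        , 421.15338508, 202.63235512],
       [  0.        ,   0.        ,   1.        ]]), 'distortion': array([-0.04680319,  0.        ,  0.        ,  0.        ,  0.        ]), 'rvec': array([ 2.17226687, -2.17401971,  0.10952533]), 'tvec': array([0.11331273, 0.63686384, 0.96356927])}
```

View pics/scene.png

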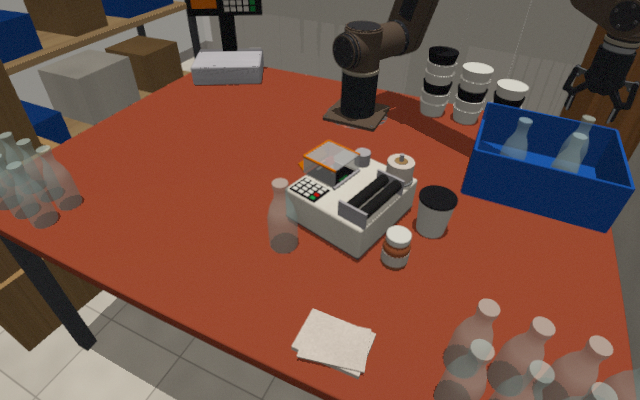

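View pics/top.png

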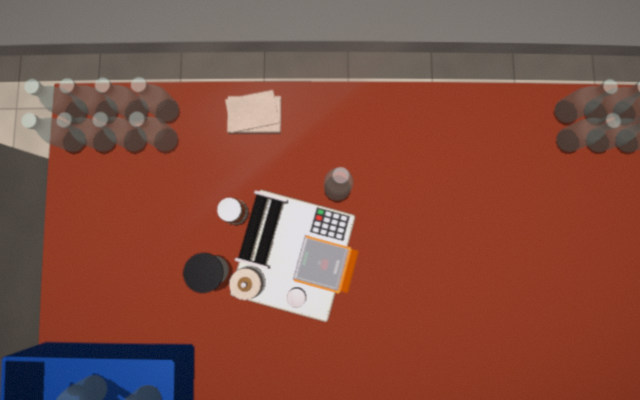

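The scene view shows the labeller at (350,200) with the guard's orange lip at its upper left. In the top view the deck spans roughly (258,190), (355,213), (327,320), with the lip at about (350,270) and the tin at (297,297). The bottle is at (340,185), clear of the lip. Next I'll measure the orange mask and the deck.

```bash
cat > h.py <<'E'
import numpy as np,cv2
from station import *
def ray(n,uv,z,c=None):
    c=c or calibration(n);R=cv2.Rodrigues(c["rvec"])[0];C=-R.T@c["tvec"]
    p=cv2.undistortPoints(np.array(uv,float).reshape(-1,1,2),c["K"],c["distortion"])[:,0]
    d=np.c_[p,np.ones(len(p))]@R
    return C+d*((z-C[2])/d[:,2])[:,None]
E
python3 - <<'E'
from h import *
im=np.load("top.npz")["im"];d=np.load("top.npz")["d"]
hsv=cv2.cvtColor(im,cv2.COLOR_RGB2HSV)
m=cv2.inRange(hsv,(8,200,150),(20,255,255)); m[:220]=0;m[310:]=0;m[:,:280]=0;m[:,370:]=0
ys,xs=np.nonzero(m);print(len(xs),xs.min(),xs.max(),ys.min(),ys.max())
# lip: solid part
mo=cv2.morphologyEx(m,cv2.MORPH_OPEN,np.ones((3,3)))
cs=cv2.findContours(mo,0,2)[0];c=max(cs,key=cv2.contourArea);r=cv2.minAreaRect(c);b=cv2.boxPoints(r);print("lip",r,b)
print("lip z.12\n",ray("top",b,.12).round(4),"\n z.15\n",ray("top",b,.15).round(4))
# white deck
w=cv2.inRange(hsv,(0,0,150),(180,60,255));w[:180]=0;w[330:]=0;w[:,:232]=0;w[:,370:]=0
w=cv2.morphologyEx(w,cv2.MORPH_OPEN,np.ones((2,2)))
h=cv2.convexHull(np.concatenate([c for c in cv2.findContours(w,0,2)[0]]))
a=cv2.approxPolyDP(h,4,True)[:,0];print("deck",a,ray("top",a,.1).round(4))
v=cv2.resize(im[170:340,170:380],None,fx=3.5,fy=3.5,interpolation=cv2.INTER_CUBIC)
cv2.imwrite("pics/crop.png",v[:,:,::-1])
print("dmap lip",[(u,vv,d[vv,u].round(3)) for u,vv in((350,270),(345,228),(320,250),(348,265))])
E
```

```text
408 340 358 248 293
lip ((349.2489929199219, 270.56640625), (9.147024154663086, 44.64005661010742), 14.931418418884277) [[339.07886 290.95438]
 [350.58093 247.8216 ]
 [359.41913 250.17844]
 [347.91705 293.31122]]
lip z.12
 [[0.441  0.0753 0.12  ]
 [0.5316 0.0504 0.12  ]
 [0.5266 0.0316 0.12  ]
 [0.436  0.0566 0.12  ]] 
 z.15
 [[0.4443 0.0766 0.15  ]
 [0.5319 0.0526 0.15  ]
 [0.527  0.0344 0.15  ]
 [0.4395 0.0586 0.15  ]]
deck [[345 181]
 [355 219]
 [328 320]
 [233 296]
 [233 199]] [[0.6782 0.0601 0.1   ]
 [0.5942 0.0388 0.1   ]
 [0.3772 0.0984 0.1   ]
 [0.4279 0.3032 0.1   ]
 [0.6384 0.3068 0.1   ]]
dmap lip [(350, 270, np.float32(0.895)), (345, 228, np.float32(0.917)), (320, 250, np.float32(0.862)), (348, 265, np.float32(0.9))]
```

View pics/crop.png

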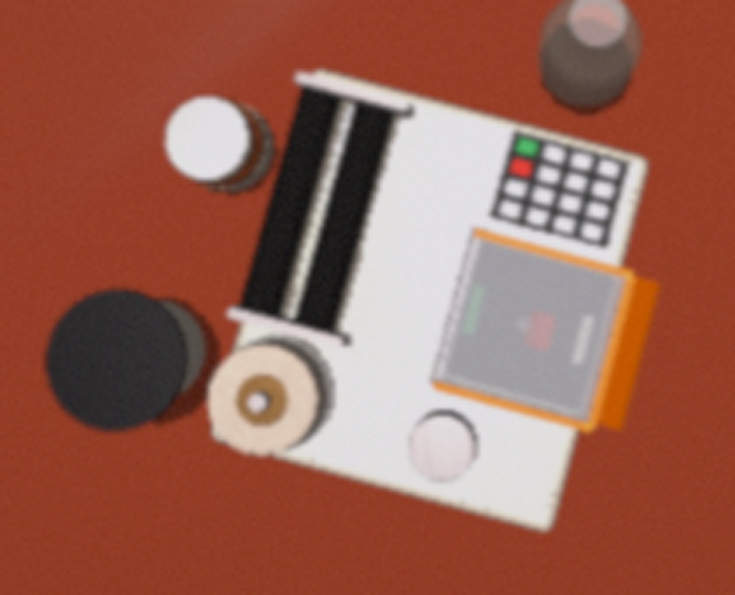

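Lip edge measured: its middle is at about (0.481, 0.044, 0.12) and it is 94 mm long (expected 92). That gives a labeller yaw of about 74.8° and the hinge at about (0.512, 0.155). First I close the fingers, rise and turn the tool so the finger pair lies along the labeller's y.

Call:
servo_tool:
  rows:
    - [[0, 0, -0.6], [0, 0, 0.14]]
    - [[0, 0, -0.6], [0, 0, 0.14]]
    - [[0, 0, -0.6], [0, 0, 0.14]]
    - [[0, 0, -0.6], [0, 0, 0.14]]
    - [[0, 0, -0.6], [0, 0, 0.14]]
    - [[0, 0, -0.6], [0, 0, 0.14]]
    - [[0, 0, -0.6], [0, 0, 0.14]]
    - [[0, 0, -0.6], [0, 0, 0.14]]
    - [[0, 0, -0.6], [0, 0, 0.14]]
    - [[0, 0, -0.6], [0, 0, 0.14]]
    - [[0, 0, -0.6], [0, 0, 0.14]]
  fingers: 0
  force: 60

```text
time: 1.2
position: [0.1985, 0.6448, 0.3107]
tool_rot: [-180.0, 0.1, 74.3]
ft_force: [0.4, 0.4, -0.0]
grip_width: -0.0003
grasp_force: 0.0
```

Call:
servo_tool:
  rows:
    - [[-2.9, 2.6, 0], [0, 0, 0]]
    - [[-2.9, 2.6, 0], [0, 0, 0]]
    - [[-2.9, 2.6, 0], [0, 0, 0]]
    - [[-2.9, 2.6, 0], [0, 0, 0]]
    - [[-2.9, 2.6, 0], [0, 0, 0]]
    - [[-2.9, 2.6, 0], [0, 0, 0]]
    - [[-2.9, 2.6, 0], [0, 0, 0]]
    - [[-2.9, 2.6, 0], [0, 0, 0]]
    - [[-2.9, 2.6, 0], [0, 0, 0]]
    - [[-2.9, 2.6, 0], [0, 0, 0]]
    - [[0, 0, 0], [0, 0, 0]]

```text
time: 2.3
position: [0.3739, 0.2935, 0.3109]
tool_rot: [180.0, 0.1, 74.3]
ft_force: [-0.6, 0.8, 0.4]
grip_width: 0.0001
grasp_force: 0.0
```

Call:
servo_tool:
  rows:
    - [[-3.2, 1.8, 0], [0, 0, 0]]
    - [[-3.2, 1.8, 0], [0, 0, 0]]
    - [[-3.2, 1.8, 0], [0, 0, 0]]
    - [[-3.2, 1.8, 0], [0, 0, 0]]
    - [[-3.2, 1.8, 0], [0, 0, 0]]
    - [[-3.2, 1.8, 0], [0, 0, 0]]
    - [[-3.2, 1.8, 0], [0, 0, 0]]
    - [[-3.2, 1.8, 0], [0, 0, 0]]
    - [[-3.2, 1.8, 0], [0, 0, 0]]
    - [[-3.2, 1.8, 0], [0, 0, 0]]
    - [[0, 0, 0], [0, 0, 0]]

```text
time: 3.4
position: [0.462, -0.0622, 0.3108]
tool_rot: [-180.0, 0.0, 74.4]
ft_force: [-0.1, 0.1, -0.5]
grip_width: 0.0001
grasp_force: 0.0
```

Call:
servo_tool:
  rows:
    - [[0, 0, 0], [0, 0.131, 0]]
    - [[0, 0, 0], [0, 0.131, 0]]
    - [[0, 0, 0], [0, 0.131, 0]]
    - [[0, 0, 0], [0, 0.131, 0]]
    - [[0, 0, 0], [0, 0.131, 0]]
    - [[0, 0, 0], [0, 0.131, 0]]
    - [[0, 0, 0], [0, 0, 0]]

```text
time: 4.1
position: [0.4606, -0.0594, 0.3088]
tool_rot: [-179.5, -45.2, 74.2]
ft_force: [0.0, 0.1, -0.3]
grip_width: 0.0002
grasp_force: 0.0
```

Run:
```python
from h import *
s=get_state();print(s["joint_pos"].round(1),s["position"],s["tool_rot"])
p=ray("top",[[297,297]],.135);print("tin",p)
```

```text
[-40.2  -9.8 118.4  40.   93.5 -30.2] [ 0.46056578 -0.05939328  0.30882775] [-179.51236574  -45.17183028   74.20658325]
tin [[0.43035781 0.16320379 0.135     ]]
```

Call:
servo_tool:
  rows:
    - [[-1.85, -0.1, 1.85], [0, 0, 0]]
    - [[-1.85, -0.1, 1.85], [0, 0, 0]]
    - [[-1.85, -0.1, 1.85], [0, 0, 0]]
    - [[-1.85, -0.1, 1.85], [0, 0, 0]]
    - [[-1.85, -0.1, 1.85], [0, 0, 0]]
    - [[-1.85, -0.1, 1.85], [0, 0, 0]]
    - [[-1.85, -0.1, 1.85], [0, 0, 0]]
    - [[-1.85, 0, 1.85], [0, 0, 0]]
    - [[1.2, 0, 1.2], [0, 0, 0]]
    - [[1.2, 0, 1.2], [0, 0, 0]]
    - [[1.2, 0, 1.2], [0, 0, 0]]
    - [[1.2, 0, 1.2], [0, 0, 0]]

```text
time: 5.3
position: [0.4732, 0.0095, 0.1025]
tool_rot: [180.0, -44.9, 74.8]
ft_force: [0.1, 0.2, -0.1]
grip_width: 0.0004
grasp_force: 0.0
```

```bash
cat >> h.py <<'E'
def tipinfo():
    from scipy.spatial.transform import Rotation as Ro
    s=get_state();R=Ro.from_euler('xyz',s["tool_rot"],degrees=True).as_matrix()
    t=s["position"]+.014*R[:,2]; d=t-np.array([.512,.155,.104]); X=np.array([.262,.965,0]);Y=np.array([-.965,.262,0])
    print("t",s["time"],"tip u,h mm",(-d@X*1e3).round(1),(d[2]*1e3).round(1),"lat",(d@Y*1e3).round(1),"F",s["ft_force"].round(1),s["joint_pos"].round(0))
E
python3 - <<'E'
from h import *
tipinfo()
a,_=grab_frame("scene");b,_=grab_frame("top")
v=np.vstack([cv2.resize(a[100:270,240:470],(690,510))[:290],cv2.resize(b[160:340,230:410],(600,600))[150:450,:].copy()[:, :600] if 0 else cv2.resize(b[200:310,260:410],(690,506))[:300]])
cv2.imwrite("pics/c2.png",v[:,:,::-1])
E
```

```text
t 5.3 tip u,h mm 140.7 -11.4 lat -0.7 F [ 0.1  0.2 -0.1] [-32.   6. 128.  46.  70. -43.]
```

View pics/c2.png

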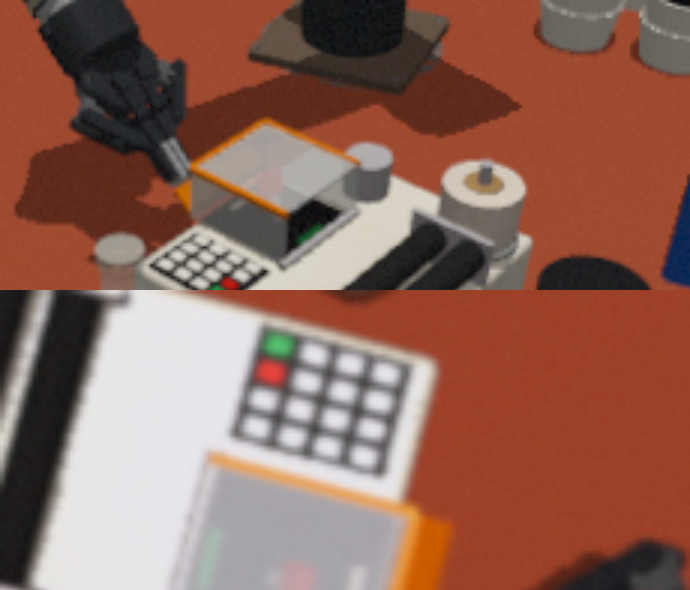

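The finger is in front of and below the lip (scene crop around (170,165)), laterally centred. Next I move it under the lip and lift.

Call:
servo_tool:
  rows:
    - [[0.7, 0, 0.95], [0, 0, 0]]
    - [[0.7, 0, 0.95], [0, 0, 0]]
    - [[0, 0, 0], [0, 0, 0]]
    - [[0.55, 0, -0.55], [0, 0, 0]]
    - [[0.55, 0, -0.55], [0, 0, 0]]
    - [[0.55, 0, -0.55], [0, 0, 0]]
    - [[0.55, 0, -0.55], [0, 0, 0]]
    - [[0.55, 0, -0.55], [0, 0, 0]]
    - [[0.55, 0, -0.55], [0, 0, 0]]
    - [[0, 0, 0], [0, 0, 0]]

```text
time: 6.4
position: [0.4796, 0.0298, 0.1466]
tool_rot: [179.8, -45.0, 74.8]
ft_force: [-0.3, 0.8, -1.3]
grip_width: 0.0001
grasp_force: 0.0
```

Run:
```python
from h import *
tipinfo()
a,_=grab_frame("scene")
cv2.imwrite("pics/c3.png",cv2.resize(a[120:240,270:420],(750,600))[:,:,::-1])
```

```text
t 6.4 tip u,h mm 119.4 32.7 lat -1.6 F [-0.3  0.8 -1.3] [-30.   1. 127.  46.  72. -37.]
```

View pics/c3.png

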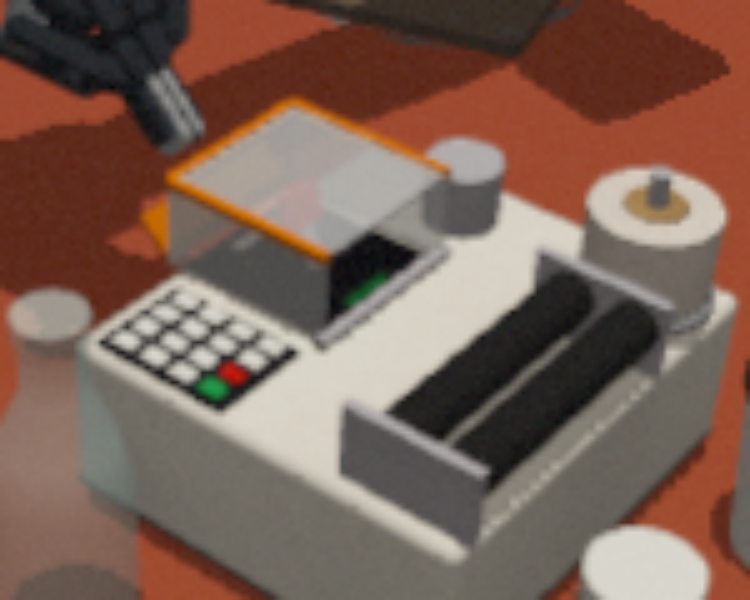

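The guard is still shut: the finger is above the lip at (180,130), so it slipped past in front. I'll back out, go down and enter about 13 mm deeper.

Call:
servo_tool:
  rows:
    - [[-0.8, 0, -0.8], [0, 0, 0]]
    - [[-0.8, 0, -0.8], [0, 0, 0]]
    - [[-1.3, 0, 1.3], [0, 0, 0]]
    - [[-1.3, 0, 1.3], [0, 0, 0]]
    - [[-1.3, 0, 1.3], [0, 0, 0]]
    - [[0, 0, 0], [0, 0, 0]]
    - [[0.9, 0, 0.9], [0, 0, 0]]
    - [[0.9, 0, 0.9], [0, 0, 0]]
    - [[0.4, 0, 0.4], [0, 0, 0]]
    - [[0.3, 0, 0.3], [0, 0, 0]]
    - [[0, 0, 0], [0, 0, 0]]

```text
time: 7.55
position: [0.4824, 0.0433, 0.0905]
tool_rot: [179.9, -45.0, 74.8]
ft_force: [0.4, -0.2, 0.0]
grip_width: 0.0001
grasp_force: 0.0
```

```bash
python3 -c "
from h import *
tipinfo()"
```

```text
t 7.55 tip u,h mm 105.6 -23.4 lat -0.7 F [ 0.4 -0.2  0. ] [-28.   7. 128.  49.  67. -42.]
```

Call:
servo_tool:
  rows:
    - [[0.6, 0, -0.6], [0, 0, 0]]
    - [[0.6, 0, -0.6], [0, 0, 0]]
    - [[0.6, 0, -0.6], [0, 0, 0]]
    - [[0.6, 0, -0.6], [0, 0, 0]]
    - [[0.6, 0, -0.6], [0, 0, 0]]
    - [[0, 0, 0], [0, 0, 0]]

```text
time: 8.15
position: [0.483, 0.042, 0.134]
tool_rot: [179.7, -45.0, 74.8]
ft_force: [0.0, -0.5, -1.4]
grip_width: 0.0001
grasp_force: 0.3
```

Run:
```python
from h import *
tipinfo()
a,_=grab_frame("scene")
cv2.imwrite("pics/c4.png",cv2.resize(a[120:220,280:400],(600,500))[:,:,::-1])
```

```text
t 8.15 tip u,h mm 106.7 20.1 lat -1.7 F [ 0.  -0.5 -1.4] [-28.   2. 128.  47.  70. -37.]
```

View pics/c4.png

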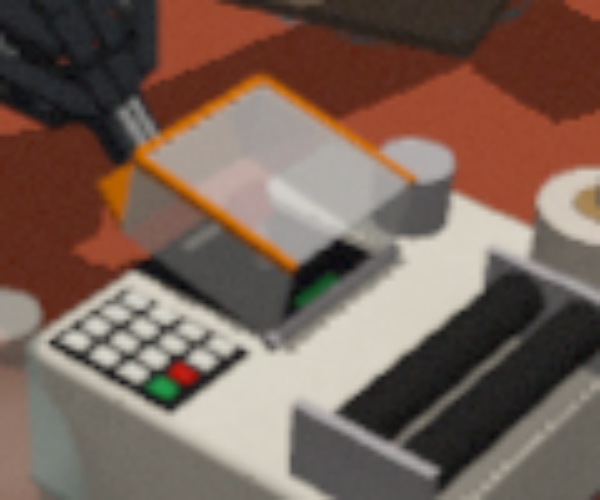

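The guard is up slightly, with its front edge lifted at (120,170) and about 1.4 N of weight on the finger. I continue inwards and up.

Call:
servo_tool:
  rows:
    - [[0.64, 0, 0.07], [0, 0, 0]]
    - [[0.64, 0, 0.07], [0, 0, 0]]
    - [[0.64, 0, 0.07], [0, 0, 0]]
    - [[0, 0, 0], [0, 0, 0]]
    - [[0.3, 0, 0.3], [0, 0, 0]]
    - [[0.3, 0, 0.3], [0, 0, 0]]
    - [[0.3, 0, 0.3], [0, 0, 0]]
    - [[0, 0, 0], [0, 0, 0]]
    - [[0, 0, 0], [0, 0, 0]]

```text
time: 9.1
position: [0.4894, 0.0696, 0.1444]
tool_rot: [-180.0, -45.0, 74.6]
ft_force: [-0.5, -0.8, -1.0]
grip_width: 0.0002
grasp_force: 0.1
```

Run:
```python
from h import *
tipinfo()
a,_=grab_frame("scene")
cv2.imwrite("pics/c5.png",cv2.resize(a[120:220,280:400],(600,500))[:,:,::-1])
```

```text
t 9.1 tip u,h mm 78.4 30.5 lat -0.6 F [-0.5 -0.8 -1. ] [-24.   1. 127.  48.  69. -34.]
```

View pics/c5.png

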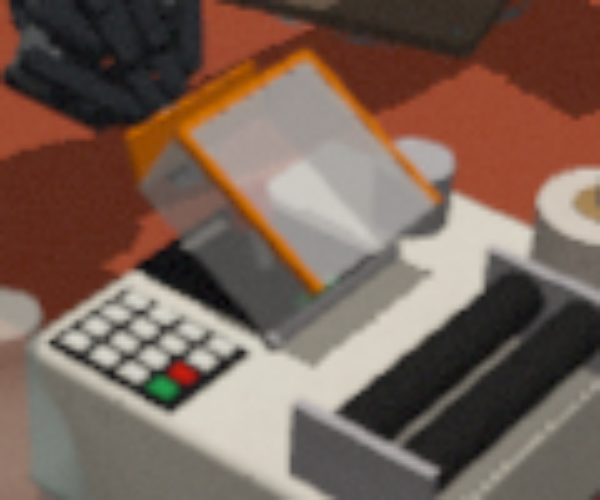

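The guard is well up (roughly 30°), and the finger is just short of the toggle. I push inwards.

Call:
servo_tool:
  rows:
    - [[0.28, 0, 0.35], [0, 0, 0]]
    - [[0.28, 0, 0.35], [0, 0, 0]]
    - [[0.28, 0, 0.35], [0, 0, 0]]
    - [[0.28, 0, 0.35], [0, 0, 0]]
    - [[0.28, 0, 0.35], [0, 0, 0]]
    - [[0.28, 0, 0.35], [0, 0, 0]]
    - [[0.28, 0, 0.35], [0, 0, 0]]
    - [[0.28, 0, 0.35], [0, 0, 0]]
    - [[0, 0, 0], [0, 0, 0]]

```text
time: 10.05
position: [0.4989, 0.1043, 0.1406]
tool_rot: [-180.0, -45.0, 74.7]
ft_force: [-0.2, -0.1, -0.3]
grip_width: -0.0001
grasp_force: 0.0
```

Run:
```python
from h import *
tipinfo()
a,_=grab_frame("scene")
cv2.imwrite("pics/c6.png",cv2.resize(a[110:220,280:400],(654,600))[:,:,::-1])
```

```text
t 10.05 tip u,h mm 42.4 26.7 lat -0.7 F [-0.2 -0.1 -0.3] [-20.   2. 127.  50.  66. -32.]
```

View pics/c6.png

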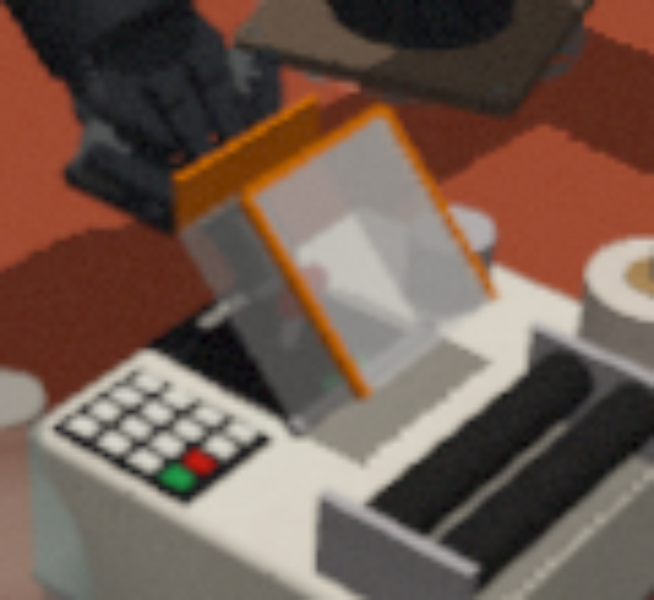

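Call:
servo_tool:
  rows:
    - [[0.14, 0, 0.14], [0, 0, 0]]
    - [[0.14, 0, 0.14], [0, 0, 0]]
    - [[0, 0, 0], [0, 0, 0]]

```text
time: 10.4
position: [0.5, 0.1077, 0.1406]
tool_rot: [-180.0, -45.0, 74.6]
ft_force: [-0.7, -0.2, -1.0]
grip_width: -0.0001
grasp_force: 0.0
```

Call:
servo_tool:
  rows:
    - [[0.14, 0, 0.14], [0, 0, 0]]
    - [[0.1, 0, 0.1], [0, 0, 0]]
    - [[0, 0, 0], [0, 0, 0]]

```text
time: 10.7
position: [0.5011, 0.1109, 0.1407]
tool_rot: [180.0, -45.0, 74.7]
ft_force: [-0.5, -0.3, 0.1]
grip_width: 0.0004
grasp_force: 0.1
```

Call:
servo_tool:
  rows:
    - [[0.14, 0, 0.14], [0, 0, 0]]
    - [[0.14, 0, 0.14], [0, 0, 0]]
    - [[0, 0, 0], [0, 0, 0]]

```text
time: 11.0
position: [0.5019, 0.113, 0.1405]
tool_rot: [179.9, -44.8, 74.8]
ft_force: [-5.7, -10.2, 3.5]
grip_width: -0.0
grasp_force: 6.4
```

Run:
```python
from h import *
tipinfo()
a,_=grab_frame("scene")
cv2.imwrite("pics/c7.png",cv2.resize(a[130:200,300:370],(600,600),interpolation=cv2.INTER_CUBIC)[:,:,::-1])
c=calibration("scene");X=np.array([.262,.965,0]);H=np.array([.512,.155,.104])
for n,u,h in(("off",59,36),("on",25,36),("mid",42,40),("hinge",0,0)):
    p=cv2.projectPoints((H-X*u/1e3+[0,0,h/1e3])[None],c["rvec"],c["tvec"],c["K"],c["distortion"])[0].ravel();print(n,p,(p-[300,130])*600/70)
```

```text
t 11.0 tip u,h mm 33.3 26.5 lat -1.3 F [ -5.7 -10.2   3.5] [-18.   2. 127.  51.  65. -31.]
off [325.86907936 156.47745288] [221.73496592 226.9495961 ]
on [337.02093371 161.77508577] [317.32228891 272.35787807]
mid [331.45376222 157.69650396] [269.60367614 237.39860536]
hinge [344.6021427  178.21764144] [382.30408028 413.29406945]
```

View pics/c7.png

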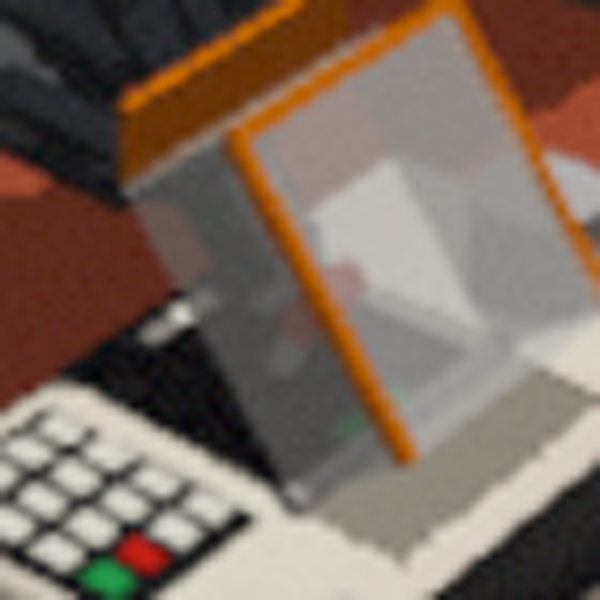

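The push now meets the stop (about 11 N), and the red head at (325,285) matches the predicted "on" position (317,272). I withdraw by the reverse path and lower the guard.

Call:
servo_tool:
  rows:
    - [[-0.4, 0, -0.4], [0, 0, 0]]
    - [[-0.4, 0, -0.4], [0, 0, 0]]
    - [[-0.4, 0, -0.4], [0, 0, 0]]
    - [[-0.4, 0, -0.4], [0, 0, 0]]
    - [[-0.4, 0, -0.4], [0, 0, 0]]
    - [[-0.4, 0, -0.4], [0, 0, 0]]
    - [[-0.4, 0, -0.4], [0, 0, 0]]
    - [[-0.4, 0, -0.4], [0, 0, 0]]
    - [[-0.62, 0, -0.41], [0, 0, 0]]
    - [[-0.62, 0, -0.41], [0, 0, 0]]
    - [[-0.62, 0, -0.41], [0, 0, 0]]
    - [[-0.62, 0, -0.41], [0, 0, 0]]

```text
time: 12.25
position: [0.4821, 0.0422, 0.1345]
tool_rot: [-180.0, -45.0, 74.6]
ft_force: [-0.1, 0.5, 0.1]
grip_width: 0.0003
grasp_force: 0.1
```

Call:
servo_tool:
  rows:
    - [[-0.5, 0, 0.5], [0, 0, 0]]
    - [[-0.5, 0, 0.5], [0, 0, 0]]
    - [[-0.5, 0, 0.5], [0, 0, 0]]
    - [[-0.5, 0, 0.5], [0, 0, 0]]
    - [[-0.5, 0, 0.5], [0, 0, 0]]
    - [[-0.5, 0, 0.5], [0, 0, 0]]
    - [[-0.8, 0, -0.8], [0, 0, 0]]
    - [[-1, 0, -1], [0, 0, 0]]
    - [[-1.5, 0, -1.5], [0, 0, 0]]
    - [[-1.5, 0, -1.5], [0, 0, 0]]
    - [[0, 0, 0], [0, 0, 0]]
    - [[0, 0, 0], [0, 0, 0]]

```text
time: 13.45
position: [0.4645, -0.0232, 0.0924]
tool_rot: [180.0, -45.1, 74.6]
ft_force: [0.6, 0.9, -0.2]
grip_width: 0.0
grasp_force: 0.0
```

Run:
```python
from h import *
tipinfo()
a,_=grab_frame("scene")
cv2.imwrite("pics/c8.png",cv2.resize(a[110:270,260:460],(750,600),interpolation=cv2.INTER_CUBIC)[:,:,::-1])
```

```text
t 13.45 tip u,h mm 174.4 -21.5 lat -0.9 F [ 0.6  0.9 -0.2] [-36.   8. 128.  44.  71. -46.]
```

View pics/c8.png

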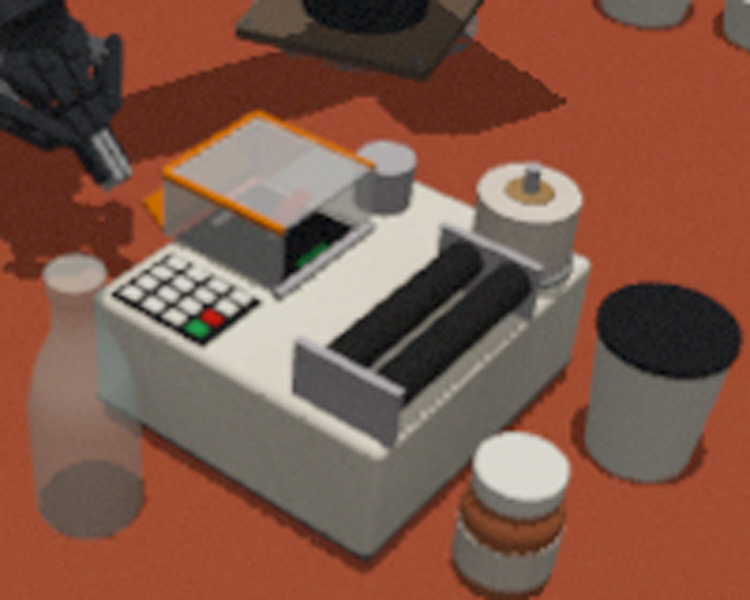

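The guard is shut and the finger is clear of it at (110,165). The red head at (295,200) is scene pixel (339,163), which matches "on" (337,162). The bystanders look untouched.

```bash
python3 -c "
from station import *
print(job_done())"
```

```text
the job is handed in; nothing more can be done
None
```

I lifted the guard, flipped the toggle to the green side and let the guard drop shut over it; the last picture shows it on and shut with nothing else moved, and the job is handed in (no verdict was returned).

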